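# Set a sine bar to 30 degrees and seat a printed wedge on it

## Robot

A 6-joint arm with a two-finger parallel gripper is mounted at the origin on a cart in front of the work surface, level with it; the furniture and walls round the work are solid. World frame = base frame: x ahead of the robot, y to its left, z up, the work surface at z = 0. Lengths are in m, angles in degrees, forces in N, time in s.
With the tool pointing down it reaches from about 0.4 to 0.825 m from the base axis. Payload 7 kg.
Tool frame: the origin (TCP) lies on the centre line of the jaws, within the pads' length; the fingertips stand 19 mm ahead of it and the grasp point (between the pads) is the TCP; z points along the fingers, y is the line along which they close (so a half turn about z gives the same grasp; the last joint's range is limited). The gripper opens to 88 mm and grips with 3 to 60 N. Pads are 19 mm wide; open, the fingers measure 130 mm over their backs; the gripper's body (78 mm by 193 mm) begins 47 mm behind the grasp point.
Start: joints at [-57.405, 20.546, 0.682, 0, -70.136, -16.507], TCP at [0.187, -0.649, 0.246] pointing down, gripper open.
Joint ranges: [-176.03, 176.03], [-82.01, 121.73], [-58.28, 71.71], [-173.87, 95.51], [-174.79, -0.11], [-173.66, 173.66]. Speed limits (degrees/s): [136.94, 136.94, 172.46, 180, 180, 180].

## Interface

Orientations are given as [roll, pitch, yaw] about the fixed x, y, z axes, in that order (R = Rz(yaw) Ry(pitch) Rx(roll)).
In Python, from plant import ctrl gives the robot as it stands.
- The arm moves only by the tool move_arm, never from a script. Its argument "motion" is a list of rows, each a list of 3 entries, a list of its own where there are three numbers: the shift along the tool's x, y, z in mm, then the turn, a rotation vector about the tool's x, y, z in degrees, then the closure, from 0 (fully open) to 1 (shut). A call has 1 to 10 rows; each row is the pose to reach, as a shift and turn from the pose commanded when the call began, along the tool's axes at that moment; what a row does not reach only later rows make up. A row lasts 1/12 s, in which the tool goes at most 41.7 mm and 7.16 degrees, less where a joint would pass 70% of its speed; a pose out of reach is approached as far as the arm can. A call with a gripper value outside its range is refused whole. The fingers move at their own pace and stop on an object; the grip force is fixed at half the most. Time passes only in rows, so rows that repeat a pose let the fingers close. It gives the time, the measured TCP pose, the force, the opening and the grip force at its end, in the units of the state.
- ctrl.get_obs(): the state, without advancing time (a new reading comes with each control period).
- ctrl.snapshot(name): name is "scene" or "top" or "wrist"; returns a dict with "color" (384x512x3 uint8, blue, green, red), "camera_matrix" (3x3 intrinsics, pixels), "k1" (the pictures are not rectified: a ray, as slopes to the right and down, at radius r is drawn at 1 + k1 r^2 times it, then the intrinsics apply), "cam_to_world" (4x4, takes a point from camera to world coordinates). Camera axes: x right, y up, looking along -z (the intrinsics and any distortion apply to the point x, -y, -z); pixel columns grow to the right and rows downward; lengths in m; the calibration is good to about 2 mm. A picture is of the moment at which its call begins. There is no depth.
- ctrl.close_job(): hands the job in; it is judged then, once.
The state is a dict: "clock": time; "joint_pos": joint angles; "qvel": joint speeds; "tau": joint torques, N m; "tool_pos": TCP position; "orientation": TCP orientation; "force": force on the tool from outside, world axes, zero at the start; "moment": the same for the moment, N m; "opening": finger opening in m; "gripper_force": force on a finger pad.
Only numpy, scipy, OpenCV 4.12 (cv2) and the standard library are available. Lean on these libraries where they do the work, as an engineer would, in place of code of your own. Each camera call takes 0.05 s, during which the arm holds its last target. There are 200 camera calls.

## Task

Set up the check of the white printed wedge: stand the taller of the two steel setting blocks on the granite plate, then set the sine bar on it so that its plain-end roller rests on top of the block and the roller at its end stop rests on the plate, which gives a 30 degree slope. Then lay the wedge flat on the bar's sloping top face, in line with it, thick end down and touching the end stop, so that its upper face comes out level. Set everything down gently and leave the other things on the bench where they lie.

Things in the scene. Friction and masses are not known exactly. Their poses are not given: they have to be found in the camera images.
- plate: dark grey granite surface plate, 160 (x) x 220 (y) mm, fixed on the desk; origin under its centre at desk height, its flat top is 34 mm above the origin; z up
- tall_block: the taller plain steel setting block, upright, 24 (x) x 36 (y) x 50 (z) mm, about 300 g; origin at the centre of its underside
- short_block: the shorter setting block, 24 x 36 x 30 mm, the same otherwise; not needed; origin at the centre of its underside
- bar: steel sine bar, 600 g, level on two cross rollers (d 20 mm; axes at x -50 and +50, z 10 mm). Body x -62 to 62, 36 wide (y), underside z 12, top face z 32 mm. End stop on the -x end: 6 mm plate, x -68 to -62, up to z 42 (10 mm above the top face). Origin midway between the rollers at their lowest points; x from the stop end to the plain end, z out of the top face
- stop_roller (a point): centre of the roller at the bar's stop end (on its axis)
- plain_roller (a point): centre of the roller at the bar's plain end (on its axis)
- wedge: white printed 30 degree taper wedge, 60 long (x) x 30 wide (y) mm, 38.6 mm thick at its -x end falling evenly to 4 mm at its +x end, with a 10 x 26 mm slot through it along the middle; about 50 g; lies on its flat base; origin at the centre of the base, x from the thick to the thin end, z up
- wedge_heel (a point): middle of the lower edge of the wedge's thick end (x = -30 mm, z = 0 in the wedge's frame)
- caliper: steel vernier caliper lying on the desk, 66 x 176 x 12 mm, its length along y; to be left alone; origin under its centre
- printed_comb: white printed comb with a round shank, 76 x 118 x 20 mm; to be left alone; origin under its centre

How it is judged:
By the outcome, as a careful person would: the job done as asked, in the order asked, and still so for the second after the job is handed in, with the robot touching nothing.
It also fails if it takes over 72 s, if anything falls off the work surface, if the arm or the gripper's body presses on something with over 40 N, if the wrist force passes 120 N, or if a joint passes its speed limit or range.

## Working session

There is one attempt and no reset: what is moved stays moved. The work goes in short steps, Python scripts to look and compute and a tool call to move; the robot and the scene stay as the last step left them, time stands still between calls to the robot, and variables do not carry over. Pictures are saved under pics/ and viewed, at most 10 in all, crops included, and the job is handed in when it is done.

Besides the shell and the picture viewer there is one more tool, called by a JSON object that holds its "method" and its "body". move_arm: Moves the arm, as the interface text tells. Its arguments: {"type":"object","properties":{"motion":{"type":"array"}},"required":["motion"]}

```bash
ls; mkdir -p pics; cat > h.py <<'E'
import numpy as np, cv2, pickle
from scipy.spatial.transform import Rotation as R
def snap(ctrl,name,fn):
    s=ctrl.snapshot(name); cv2.imwrite(f'pics/{fn}.png',s['color']); pickle.dump(s,open(f'pics/{fn}.pkl','wb')); return s
def load(fn): return pickle.load(open(f'pics/{fn}.pkl','rb'))
def ray(s,px):
    K=np.array(s['camera_matrix'],float);k1=s['k1']
    d=cv2.undistortPoints(np.array([[px]],float),K,np.array([k1,0,0,0.]))[0,0]
    M=np.array(s['cam_to_world']); v=M[:3,:3]@np.array([d[0],-d[1],-1]); return M[:3,3],v/np.linalg.norm(v)
def onz(s,px,z):
    o,v=ray(s,px); return o+v*(z-o[2])/v[2]
def proj(s,P):
    M=np.array(s['cam_to_world']); p=M[:3,:3].T@(np.array(P)-M[:3,3]); a=np.array([p[0],-p[1]])/-p[2]
    a=a*(1+s['k1']*(a@a)); K=np.array(s['camera_matrix']); return K[:2,:2]@a+K[:2,2]
E
python3 - <<'E'
from plant import ctrl
from h import *
o=ctrl.get_obs(); print(o)
for n in ("scene","top","wrist"):
    s=snap(ctrl,n,n+"0"); print(n,s['camera_matrix'],s['k1'],np.round(s['cam_to_world'],3))
a=np.hstack([cv2.imread(f'pics/{n}0.png') for n in ('scene','wrist')])
cv2.imwrite('pics/both0.png',cv2.resize(a,(800,300)))
cv2.imwrite('pics/topb.png',cv2.resize(cv2.imread('pics/top0.png'),(800,600),interpolation=cv2.INTER_CUBIC))
E
```

```text
pics
{'clock': 0.0, 'joint_pos': array([-5.74038577e+01,  2.05916119e+01,  6.32033550e-01, -1.93323404e-02,
       -7.01348995e+01, -1.65061150e+01]), 'qvel': array([-0.07651436, -0.04837129, -0.00509865,  0.05868912,  0.05910984,
        0.01117547]), 'tau': array([ 1.62617314e-03, -5.82720315e+01,  2.93067920e+01,  6.99747339e+00,
        6.91502384e-03, -1.48123891e-04]), 'tool_pos': array([ 0.18690632, -0.64812214,  0.24460992]), 'orientation': array([ 1.79904252e+02, -9.42084852e-03, -1.63916549e+02]), 'force': array([-1.148635  ,  0.50941664, -0.59068575]), 'moment': array([ 0.01774431, -0.0097275 ,  0.02513744]), 'gripper_force': 0.0, 'opening': 0.08779999366974406}
scene [[386.92790645   0.         255.56346535]
 [  0.         386.92790645 190.24360217]
 [  0.           0.           1.        ]] -0.022260040803187678 [[-0.865  0.305 -0.399  0.162]
 [-0.502 -0.53   0.683  0.695]
 [-0.003  0.791  0.612  0.66 ]
 [ 0.     0.     0.     1.   ]]
top [[366.59686622   0.         254.87778598]
 [  0.         366.59686622 189.40661551]
 [  0.           0.           1.        ]] -0.05077769555534832 [[-0.012  0.992 -0.125  0.44 ]
 [-1.    -0.013 -0.005  0.003]
 [-0.006  0.124  0.992  0.966]
 [ 0.     0.     0.     1.   ]]
wrist [[274.47030046   0.         254.65499241]
 [  0.         274.47030046 189.45110215]
 [  0.           0.           1.        ]] -0.06352564436898862 [[-0.276 -0.916 -0.291  0.107]
 [ 0.961 -0.263 -0.085 -0.671]
 [ 0.002 -0.303  0.953  0.385]
 [ 0.     0.     0.     1.   ]]
```

View pics/topb.png

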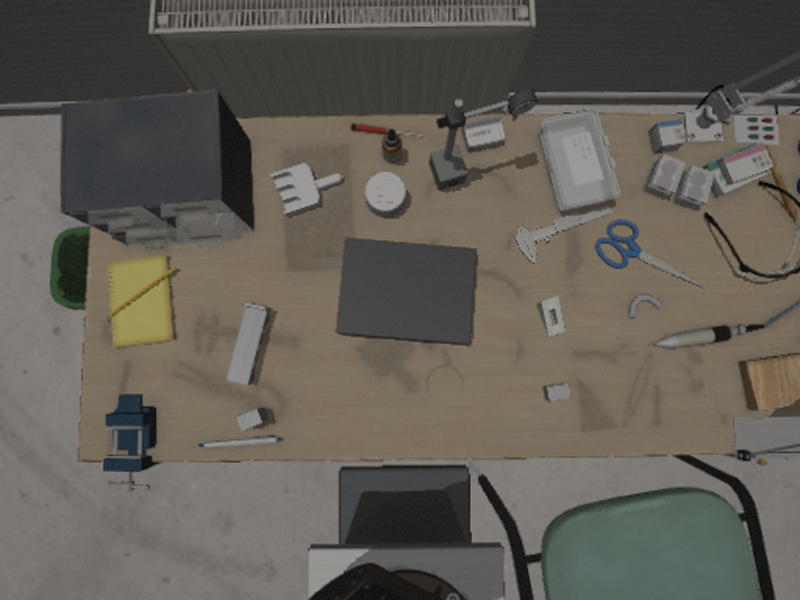

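View pics/scene0.png

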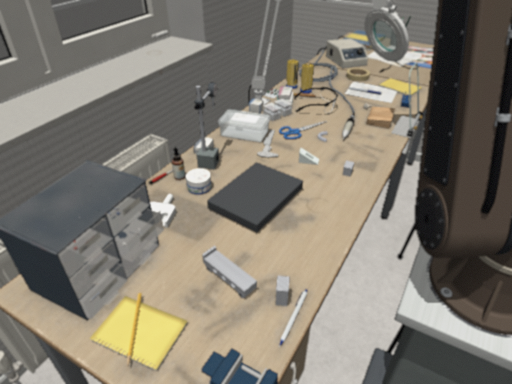

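The top view shows the plate centred at about (408,290) and the bar at (248,343). There is a block at (251,419), a smaller one at (557,392), and the wedge at (552,316). I'll segment these for coarse positions and zoom in to see which way the bar and wedge point.

```bash
python3 - <<'E'
from h import *
s=load('top0'); im=s['color']
sc=load('scene0')['color']
f=512/800
def crop(im,c,h,w,S): x,y=c; return cv2.resize(im[int(y-h):int(y+h),int(x-w):int(x+w)],(S,S),interpolation=cv2.INTER_CUBIC)
T=[crop(im,(248*f,355*f),40,40,260),crop(im,(251*f,419*f),20,20,260),crop(im,(552*f,316*f),25,25,260)]
B=[crop(sc,(230,272),35,35,260),crop(sc,(285,290),25,25,260),crop(sc,(310,157),20,20,260)]
cv2.imwrite('pics/mos.png',np.vstack([np.hstack(T),np.hstack(B)]))
hsv=cv2.cvtColor(im,cv2.COLOR_BGR2HSV)
def rect(box,m,z,n):
    x0,y0,x1,y1=[int(v*f) for v in box]; mm=np.zeros(m.shape,np.uint8); mm[y0:y1,x0:x1]=m[y0:y1,x0:x1]
    cs,_=cv2.findContours(mm,cv2.RETR_EXTERNAL,cv2.CHAIN_APPROX_NONE); c=max(cs,key=cv2.contourArea)
    b=cv2.boxPoints(cv2.minAreaRect(c)); w=np.array([onz(s,p,z)[:2] for p in b]); print(n,np.round(w.mean(0),4),np.round(w,3).tolist())
    e=w[1]-w[0];g=w[2]-w[1]; print('  L',np.linalg.norm(e),np.degrees(np.arctan2(e[1],e[0])),np.linalg.norm(g),np.degrees(np.arctan2(g[1],g[0])))
sat=((hsv[...,1]<55)&(hsv[...,2]>90)).astype(np.uint8)*255
dark=((hsv[...,2]<90)&(hsv[...,1]<60)).astype(np.uint8)*255
rect((210,290,285,395),sat,.032,'bar'); rect((230,398,280,435),sat,.05,'tall'); rect((535,375,580,408),sat,.03,'short'); rect((530,290,575,345),sat,.02,'wedge'); rect((325,225,490,355),dark,.034,'plate')
E
```

```text
bar [0.4772 0.2699] [[0.552, 0.32], [0.551, 0.223], [0.403, 0.221], [0.404, 0.316]]
  L 0.09642341077081489 -90.72029945405117 0.1477358635697027 -179.17723403362598
tall [0.3683 0.2364] [[0.397, 0.274], [0.396, 0.199], [0.34, 0.199], [0.34, 0.273]]
  L 0.07500339611897526 -90.41982188952865 0.056040056597394645 -179.45447827875722
short [ 0.3957 -0.2545] [[0.412, -0.227], [0.412, -0.283], [0.379, -0.282], [0.38, -0.226]]
  L 0.05613245722360995 -90.93893909368357 0.03259490231876222 177.37824935802817
wedge [ 0.5227 -0.2479] [[0.552, -0.227], [0.558, -0.26], [0.493, -0.269], [0.488, -0.236]]
  L 0.0340037721221925 -80.15901795603328 0.06534147003034362 -171.98379412008384
plate [ 0.5653 -0.0072] [[0.494, 0.11], [0.658, 0.096], [0.636, -0.127], [0.473, -0.109]]
  L 0.16430855583722098 -4.781832805212935 0.22456350340941525 -95.72835199762888
```

View pics/mos.png

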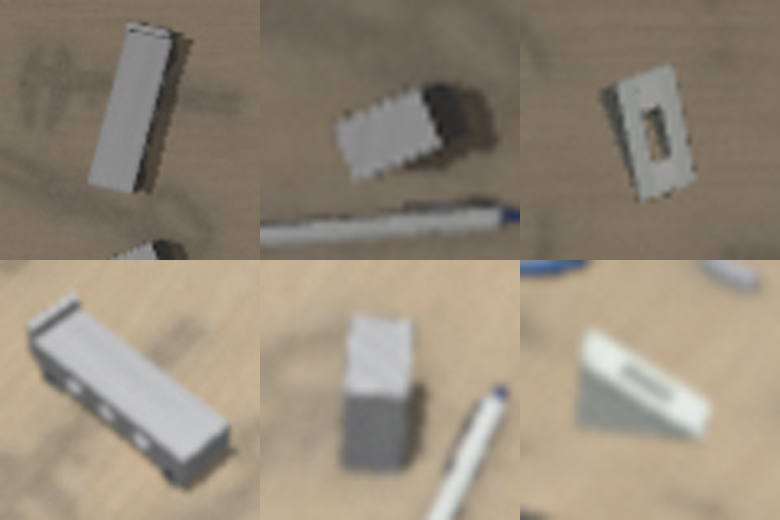

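The bar's stop end is the far one (+x), and so is the wedge's thick end. The tall block is the one at (0.37, 0.24). On the way over I'll hover above the wedge and take a close picture.

```bash
cat >> h.py <<'E'
def Rm(rpy): return R.from_euler('xyz',rpy,degrees=True)
def delta(o,pos,rpy):
    A=Rm(o['orientation']); B=Rm(rpy)
    d=A.inv().apply(np.array(pos)-o['tool_pos'])*1000; r=(A.inv()*B).as_rotvec(degrees=True)
    print('shift mm',np.round(d,1),'turn',np.round(r,2),'rows>=',round(max(np.linalg.norm(d)/41.7,np.linalg.norm(r)/7.16),1))
def st(o): print('t',round(o['clock'],2),'pos',np.round(o['tool_pos'],4),'rpy',np.round(o['orientation'],2),'F',np.round(o['force'],1),'op',round(o['opening'],4),'gf',round(o['gripper_force'],1),'j',np.round(o['joint_pos'],1))
E
python3 - <<'E'
from plant import ctrl
from h import *
delta(ctrl.get_obs(),(.47,-.25,.22),(180,0,-180))
E
```

```text
shift mm [-382.3  304.2   25.2] turn [ 0.07 -0.02 16.08] rows>= 11.7
```

{"method": "move_arm", "body": {"motion": [[[-382,304,25],[0,0,16],0],[[-382,304,25],[0,0,16],0],[[-382,304,25],[0,0,16],0],[[-382,304,25],[0,0,16],0],[[-382,304,25],[0,0,16],0],[[-382,304,25],[0,0,16],0],[[-382,304,25],[0,0,16],0],[[-382,304,25],[0,0,16],0],[[-382,304,25],[0,0,16],0],[[-382,304,25],[0,0,16],0]]}}

```text
clock: 0.98
tool_pos: [0.4274, -0.3093, 0.2244]
orientation: [180.0, 0.0, -179.9]
force: [0.4, -1.6, 0.3]
opening: 0.0875
gripper_force: 0.0
```

{"method": "move_arm", "body": {"motion": [[[-42,60,0],[0,0,0],0],[[-42,60,0],[0,0,0],0],[[-42,60,0],[0,0,0],0],[[-42,60,0],[0,0,0],0]]}}

```text
clock: 1.32
tool_pos: [0.4695, -0.2496, 0.2242]
orientation: [180.0, -0.0, -179.7]
force: [-0.2, 0.1, 1.1]
opening: 0.0876
gripper_force: 0.0
```

```bash
python3 - <<'E'
from plant import ctrl
from h import *
s=snap(ctrl,'wrist','w1'); st(ctrl.get_obs())
cv2.imwrite('pics/w1b.png',cv2.resize(s['color'],(800,600),interpolation=cv2.INTER_CUBIC))
for n,z,p in (('plate',.034,(.5653,-.0072)),('wedge',.02,(.522,-.248))): print(n,proj(s,(*p,z)))
delta(ctrl.get_obs(),(.42,.24,.24),(180,0,-180))
E
```

```text
t 1.37 pos [ 0.4688 -0.2505  0.2241] rpy [ 1.7999e+02 -3.0000e-02 -1.7981e+02] F [-0.4 -0.4 -0.7] op 0.0872 gf 0.0 j [ -7.    8.  -19.2  -0.  -62.9 -82.8]
plate [428.92813335 240.73473858]
wedge [255.6922126  207.89377774]
shift mm [ 47.1 490.7 -15.8] turn [ 0.01 -0.03  0.19] rows>= 11.8
```

View pics/w1b.png

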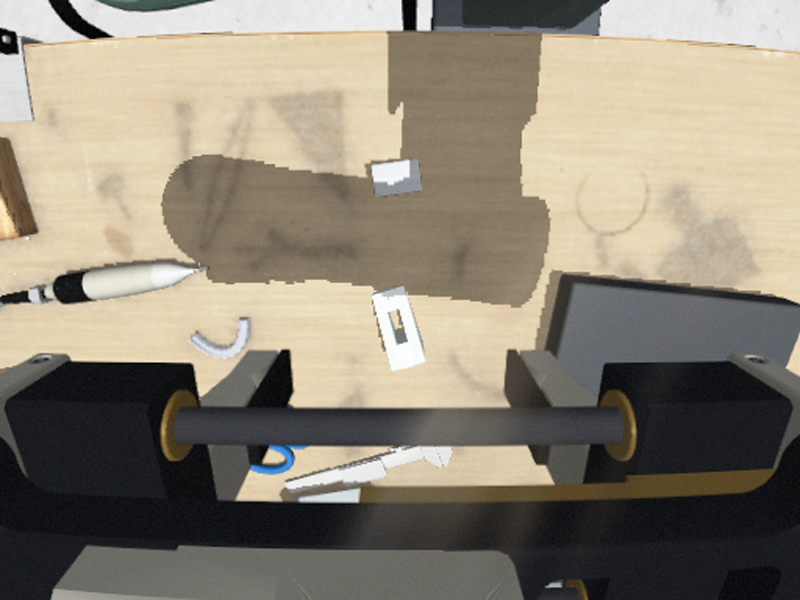

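The wedge sits at (399,328) in the enlarged view, the plate's near edge is at the right, and the short block is at (397,177). I'll measure the wedge from this view while moving on towards the bar and tall block.

{"method": "move_arm", "body": {"motion": [[[45,490,-16],[0,0,0],0],[[45,490,-16],[0,0,0],0],[[45,490,-16],[0,0,0],0],[[45,490,-16],[0,0,0],0],[[45,490,-16],[0,0,0],0],[[45,490,-16],[0,0,0],0],[[45,490,-16],[0,0,0],0],[[45,490,-16],[0,0,0],0],[[45,490,-16],[0,0,0],0],[[45,490,-16],[0,0,0],0]]}}

```text
clock: 2.2
tool_pos: [0.4294, 0.1641, 0.2383]
orientation: [180.0, 0.0, 180.0]
force: [1.1, -1.3, 0.3]
opening: 0.0874
gripper_force: 0.0
```

{"method": "move_arm", "body": {"motion": [[[7,73,-2],[0,0,0],0],[[7,73,-2],[0,0,0],0],[[7,73,-2],[0,0,0],0],[[7,73,-2],[0,0,0],0]]}}

```text
clock: 2.53
tool_pos: [0.4228, 0.2367, 0.2396]
orientation: [-180.0, -0.0, -179.9]
force: [0.0, -1.2, 0.4]
opening: 0.0881
gripper_force: 0.0
```

```bash
python3 - <<'E'
from plant import ctrl
from h import *
s=snap(ctrl,'wrist','w2'); st(ctrl.get_obs())
w1=load('w1')
hsv=cv2.cvtColor(w1['color'],cv2.COLOR_BGR2HSV)
m=((hsv[...,1]<45)&(hsv[...,2]>120)).astype(np.uint8)*255; m[:180]=0;m[240:]=0;m[:,:230]=0;m[:,275:]=0
cs,_=cv2.findContours(m,cv2.RETR_EXTERNAL,cv2.CHAIN_APPROX_NONE); c=max(cs,key=cv2.contourArea)
b=cv2.boxPoints(cv2.minAreaRect(c)); print(np.round(b,1).tolist(),cv2.contourArea(c))
cv2.imwrite('pics/m2.png',np.hstack([cv2.resize(s['color'],(512,384)),cv2.resize(w1['color'][175:240,225:280],(288,384),interpolation=cv2.INTER_CUBIC)]))
E
```

```text
t 2.58 pos [0.4228 0.2357 0.2395] rpy [-1.7995e+02 -4.0000e-02 -1.7992e+02] F [ 0.3 -0.8 -1.1] op 0.0876 gf 0.0 j [  52.5    2.6  -23.1   -0.   -64.3 -142.4]
[[236.3000030517578, 187.5], [259.8999938964844, 181.0], [273.70001220703125, 231.5], [250.10000610351562, 238.0]] 1155.0
```

View pics/m2.png

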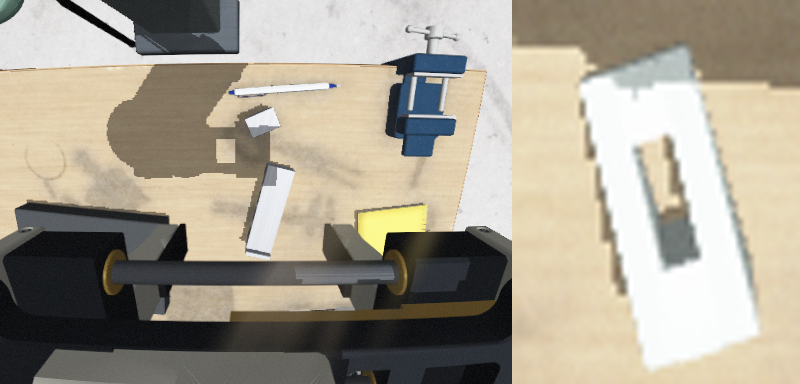

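The tall block is at about (262,121) in the wrist view and the bar is at (270,210), with its stop at the lower (far) end. I'll look at an enlarged crop for corner positions.

```bash
python3 - <<'E'
from h import *
w1=load('w1');s=load('w2')
c=[(238.5,188.2),(258.6,182.6),(251.3,237.6),(272.3,230.8)]
P=[onz(w1,p,z) for p,z in zip(c,(.004,.004,.0386,.0386))]; print(np.round(P,4))
print('wedge thin mid',(P[0]+P[1])/2,'thick',(P[2]+P[3])/2)
im=s['color']
a=cv2.resize(im[100:142,238:288],(500,420),interpolation=cv2.INTER_NEAREST)
b=cv2.resize(im[155:265,235:305],(280,440),interpolation=cv2.INTER_NEAREST)[:420]
cv2.imwrite('pics/m3.png',np.hstack([a,b]))
E
```

```text
[[ 0.4993 -0.2717  0.004 ]
 [ 0.4912 -0.2441  0.004 ]
 [ 0.5569 -0.2537  0.0386]
 [ 0.5469 -0.2262  0.0386]]
wedge thin mid [ 0.49522686 -0.25791908  0.004     ] thick [ 0.55187963 -0.23993671  0.0386    ]
```

View pics/m3.png

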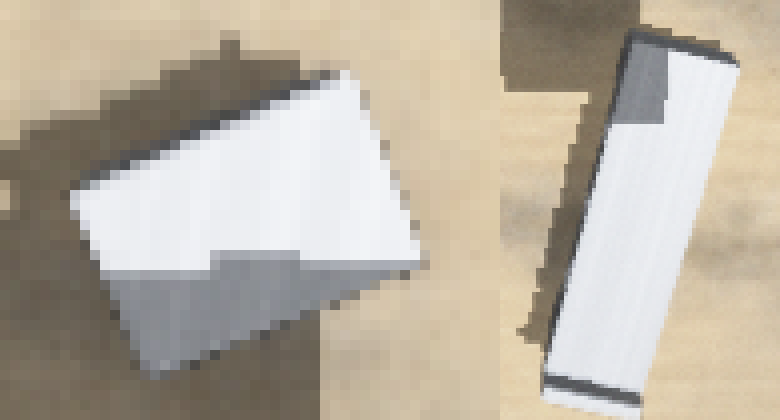

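```bash
python3 - <<'E'
from plant import ctrl
from h import *
s=load('w2')
P=np.array([onz(s,(237.5+u/10,99.5+v/10),.05)[:2] for u,v in ((72,192),(348,76),(424,264),(155,378))])
print(np.round(P,4).tolist(),'tall',P.mean(0)); 
for i in range(4): d=P[(i+1)%4]-P[i]; print(round(np.hypot(*d)*1000,1),round(np.degrees(np.arctan2(d[1],d[0])),1))
Q=np.array([onz(s,(234.5+u/4,154.5+v/4),.032)[:2] for u,v in ((132,37),(238,68),(140,393),(46,374))])
for i in range(4): d=Q[(i+1)%4]-Q[i]; print(round(np.hypot(*d)*1000,1),round(np.degrees(np.arctan2(d[1],d[0])),1))
print('bar',Q.mean(0))
t=P.mean(0); delta(ctrl.get_obs(),(*t,.10),(180,0,-157))
E
```

```text
[[0.3577, 0.2248], [0.3445, 0.2569], [0.3659, 0.2663], [0.3794, 0.2345]] tall [0.36187038 0.24563935]
34.7 112.4
23.4 23.7
34.5 -67.0
23.7 -155.8
36.3 73.6
124.0 -13.9
34.7 -102.8
126.2 166.8
bar [0.48137651 0.25595697]
shift mm [ 60.8  10.1 139.6] turn [ -0.04  -0.05 -22.92] rows>= 3.7
```

```bash
python3 - <<'E'
from h import *
s=load('w2')
for p in ((230,94),(285,92),(335,87)): print(np.round(onz(s,p,.006),3))
E
```

```text
[0.329 0.204 0.006]
[0.326 0.276 0.006]
[0.319 0.341 0.006]
```

{"method": "move_arm", "body": {"motion": [[[61,10,120],[0,0,-23],0.3],[[61,10,120],[0,0,-23],0.3],[[61,10,120],[0,0,-23],0.3],[[61,10,120],[0,0,-23],0.3],[[61,10,120],[0,0,-23],0.3]]}}

```text
clock: 3.0
tool_pos: [0.3604, 0.2433, 0.1179]
orientation: [-179.8, -0.3, -157.0]
force: [0.3, 1.0, 0.3]
opening: 0.063
gripper_force: 0.0
```

```bash
python3 - <<'E'
from plant import ctrl
from h import *
o=ctrl.get_obs(); st(o)
delta(o,(.3619,.2456,.03),(180,0,-157))
E
```

```text
t 3.0 pos [0.3604 0.2433 0.1179] rpy [-179.83   -0.26 -156.97] F [0.3 1.  0.3] op 0.063 gf 0.0 j [  60.2    5.5  -38.3   -0.   -46.6 -127.1]
shift mm [-2.6  1.8 87.9] turn [-0.17 -0.26  0.03] rows>= 2.1
```

{"method": "move_arm", "body": {"motion": [[[-2,1,30],[0,0,0],0.36],[[-2,1,60],[0,0,0],0.36],[[-2,1,80],[0,0,0],0.36],[[-2,1,80],[0,0,0],0.5],[[-2,1,80],[0,0,0],0.7],[[-2,1,80],[0,0,0],0.7],[[-2,1,80],[0,0,0],0.7]]}}

```text
clock: 3.58
tool_pos: [0.3645, 0.2489, 0.0418]
orientation: [179.9, 0.1, -157.0]
force: [1.1, -0.9, 2.3]
opening: 0.036
gripper_force: 30.0
```

```bash
python3 - <<'E'
from plant import ctrl
from h import *
o=ctrl.get_obs(); st(o)
delta(o,(.5225,-.0033,.125),(180,0,174.8))
E
```

```text
t 3.58 pos [0.3645 0.2489 0.0418] rpy [ 1.7992e+02  1.5000e-01 -1.5696e+02] F [ 1.1 -0.9  2.3] op 0.036 gf 30.0 j [  60.1   13.1  -42.8    0.   -33.9 -127.1]
shift mm [ -47.  -293.8  -83.5] turn [ 0.11  0.12 28.24] rows>= 7.4
```

{"method": "move_arm", "body": {"motion": [[[0,0,-20],[0,0,0],0.7],[[0,0,-50],[0,0,0],0.7],[[0,0,-80],[0,0,0],0.7],[[0,0,-80],[0,0,0],0.7]]}}

```text
clock: 3.92
tool_pos: [0.3656, 0.2509, 0.1263]
orientation: [179.7, 0.5, -156.9]
force: [1.3, 1.3, -3.8]
opening: 0.0359
gripper_force: 30.0
```

```bash
python3 - <<'E'
from plant import ctrl
from h import *
o=ctrl.get_obs(); st(o)
delta(o,(.5225,-.0033,.12),(180,0,174.8))
E
```

```text
t 3.92 pos [0.3656 0.2509 0.1263] rpy [ 179.7     0.52 -156.87] F [ 1.3  1.3 -3.8] op 0.0359 gf 30.0 j [ 6.020e+01  5.100e+00 -3.740e+01  1.000e-01 -4.690e+01 -1.271e+02]
shift mm [ -44.4 -295.4    5.2] turn [ 0.42  0.44 28.33] rows>= 7.2
```

{"method": "move_arm", "body": {"motion": [[[-44,-295,0],[0,0,28.3],0.7],[[-44,-295,0],[0,0,28.3],0.7],[[-44,-295,0],[0,0,28.3],0.7],[[-44,-295,0],[0,0,28.3],0.7],[[-44,-295,0],[0,0,28.3],0.7],[[-44,-295,0],[0,0,28.3],0.7],[[-44,-295,0],[0,0,28.3],0.7],[[-44,-295,0],[0,0,28.3],0.7],[[-44,-295,0],[0,0,28.3],0.7],[[-44,-295,0],[0,0,28.3],0.7]]}}

```text
clock: 4.75
tool_pos: [0.5193, -0.0067, 0.1202]
orientation: [180.0, 0.0, 174.6]
force: [0.8, 0.4, -3.5]
opening: 0.0358
gripper_force: 30.0
```

```bash
python3 - <<'E'
from plant import ctrl
from h import *
o=ctrl.get_obs(); st(o)
delta(o,(.5225,-.0033,.078),(180,0,174.8))
E
```

```text
t 4.75 pos [ 0.5193 -0.0067  0.1202] rpy [1.7997e+02 1.0000e-02 1.7464e+02] F [ 0.8  0.4 -3.5] op 0.0358 gf 30.0 j [  20.9   12.9  -28.4   -0.   -48.7 -116.3]
shift mm [-2.8  3.7 42.2] turn [ 0.03  0.01 -0.16] rows>= 1.0
```

{"method": "move_arm", "body": {"motion": [[[-2,2,20],[0,0,0],0.7],[[-2,2,36],[0,0,0],0.7],[[-2,2,38],[0,0,0],0.7],[[-2,2,39],[0,0,0],0.7],[[-2,2,40],[0,0,0],0.7],[[-2,2,41],[0,0,0],0.7],[[-2,2,42],[0,0,0],0.7],[[-2,2,42],[0,0,0],0.7]]}}

```text
clock: 5.42
tool_pos: [0.5218, -0.004, 0.0784]
orientation: [180.0, 0.0, 174.8]
force: [0.7, -0.8, -2.9]
opening: 0.0357
gripper_force: 30.0
```

{"method": "move_arm", "body": {"motion": [[[0,0,1],[0,0,0],0.7],[[0,0,2],[0,0,0],0.7],[[0,0,2.5],[0,0,0],0.7],[[0,0,3],[0,0,0],0.7],[[0,0,3],[0,0,0],0.7]]}}

```text
clock: 5.83
tool_pos: [0.5218, -0.0042, 0.0758]
orientation: [-180.0, 0.0, 174.8]
force: [-3.7, 1.2, 7.4]
opening: 0.036
gripper_force: 30.0
```

Contact with the plate shows in the force, so I'll release and rise.

{"method": "move_arm", "body": {"motion": [[[0,0,-0.5],[0,0,0],0.5],[[0,0,-0.5],[0,0,0],0.3],[[0,0,-0.5],[0,0,0],0.2],[[0,0,-0.5],[0,0,0],0.1],[[0,0,-20],[0,0,0],0.0],[[0,0,-60],[0,0,0],0],[[0,0,-100],[0,0,0],0],[[0,0,-120],[0,0,0],0],[[0,0,-120],[0,0,0],0]]}}

```text
clock: 6.58
tool_pos: [0.5244, -0.0037, 0.2004]
orientation: [179.9, 0.5, 174.8]
force: [0.7, 1.1, -0.4]
opening: 0.086
gripper_force: 0.0
```

```bash
cat >> h.py <<'E'
E
python3 - <<'E'
from plant import ctrl
from h import *
s=snap(ctrl,'wrist','w4'); t=snap(ctrl,'top','t4'); o=ctrl.get_obs(); st(o)
a=proj(s,(.522,-.004,.084)); b=proj(t,(.522,-.004,.084)); print(a,b)
u,v=[int(x) for x in a]; U,V=[int(x) for x in b]
A=cv2.resize(s['color'][v-20:v+30,u-30:u+30],(480,400),interpolation=cv2.INTER_NEAREST)
print(u-30,v-20)
B=cv2.resize(s['color'],(320,240),interpolation=cv2.INTER_AREA)
cv2.imwrite('pics/m4.png',np.hstack([A,np.vstack([B,np.zeros((160,320,3),np.uint8)])]))
delta(o,(.4814,.256,.15),(180,0,166.2))
E
```

```text
t 6.68 pos [ 0.522  -0.004   0.1958] rpy [1.7993e+02 1.2000e-01 1.7478e+02] F [-0.4  0.2  0.1] op 0.087 gf 0.0 j [  21.1    8.4  -22.7   -0.   -58.8 -116.3]
[253.98650149 187.45985151] [259.4639001  201.10513929]
223 167
shift mm [ 64.1 255.2  46. ] turn [0.08 0.11 8.58] rows>= 6.4
```

View pics/m4.png

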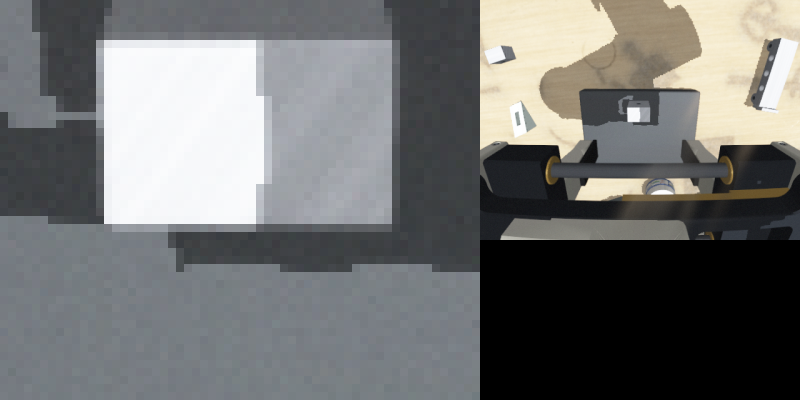

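The block stands square on the plate, with its top face at crop (97–396, 40–228). I'll work out its pose and that of the plate's near corners, then head for the bar.

```bash
python3 - <<'E'
from h import *
s=load('w4')
P=np.array([onz(s,(222.5+u/8,166.5+v/8),.084)[:2] for u,v in ((97,42),(396,42),(396,228),(100,226))])
print(P.mean(0)); 
for i in range(4): d=P[(i+1)%4]-P[i]; print(round(np.hypot(*d)*1000,1),round(np.degrees(np.arctan2(d[1],d[0])),1))
print([np.round(onz(s,p,.034),4).tolist() for p in ((161,143.5),(347,145))])
E
```

```text
[ 0.51787732 -0.00418382]
36.0 84.7
23.7 -4.1
36.6 -95.7
23.4 174.4
[[0.4768, -0.1045, 0.034], [0.4975, 0.1035, 0.034]]
```

{"method": "move_arm", "body": {"motion": [[[64,255,20],[0,0,8.6],0],[[64,255,20],[0,0,8.6],0],[[64,255,20],[0,0,8.6],0],[[64,255,20],[0,0,8.6],0],[[64,255,46],[0,0,8.6],0],[[64,255,46],[0,0,8.6],0],[[64,255,46],[0,0,8.6],0],[[64,255,46],[0,0,8.6],0],[[64,255,46],[0,0,8.6],0]]}}

```text
clock: 7.43
tool_pos: [0.4798, 0.256, 0.1467]
orientation: [-179.8, -0.1, 166.3]
force: [-0.1, -0.5, -0.1]
opening: 0.0878
gripper_force: 0.0
```

```bash
python3 - <<'E'
from plant import ctrl
from h import *
s=snap(ctrl,'wrist','w5'); o=ctrl.get_obs(); st(o)
a=proj(s,(.4814,.256,.032));print(a)
hsv=cv2.cvtColor(s['color'],cv2.COLOR_BGR2HSV)
u,v=[int(x) for x in a]
A=cv2.resize(s['color'][v-65:v+35,u-60:u+60],(720,600),interpolation=cv2.INTER_NEAREST); print(u-60,v-65)
cv2.imwrite('pics/m5.png',A)
E
```

```text
t 7.48 pos [0.4802 0.2552 0.1474] rpy [-1.7984e+02 -9.0000e-02  1.6625e+02] F [ 1.1 -0.3  0.9] op 0.0874 gf 0.0 j [  48.6   13.3  -23.5   -0.   -53.4 -152.4]
[255.73689146 193.02354329]
195 128
```

View pics/m5.png

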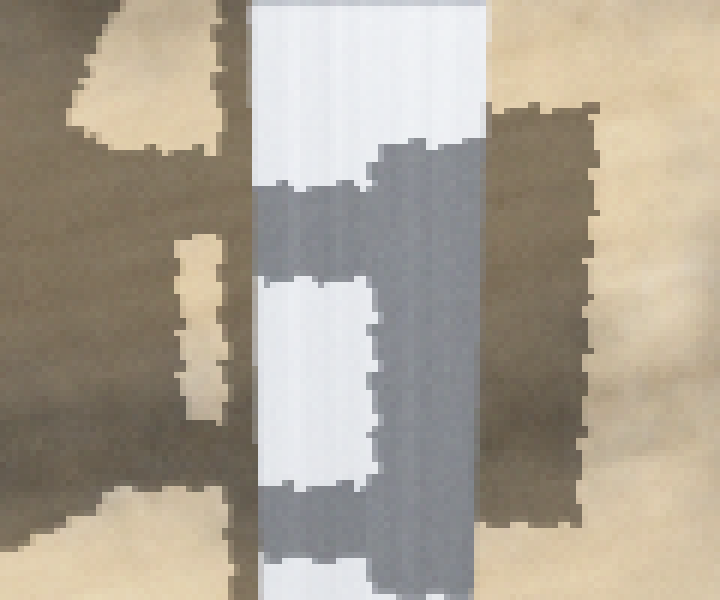

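The bar is centred on the tool's centre line and parallel to it (crop columns 248–487, centre 367). Its plain end is at crop row 2.

```bash
python3 - <<'E'
from plant import ctrl
from h import *
s=load('w5'); o=ctrl.get_obs()
p=onz(s,(255.7,128),.032)[:2]; q=onz(s,(255.7,220),.032)[:2]; d=q-p; d/=np.hypot(*d); print(p,np.degrees(np.arctan2(d[1],d[0])))
c=p+.062*d; print('bar origin',c); delta(o,(*c,.026),(180,0,166.2))
E
```

```text
[0.42057573 0.27074586] -13.659213469622681
bar origin [0.48082221 0.25610478]
shift mm [ -0.6   1.3 121.4] turn [-0.16 -0.09  0.05] rows>= 2.9
```

{"method": "move_arm", "body": {"motion": [[[0,1,40],[0,0,0],0],[[0,1,80],[0,0,0],0],[[0,1,110],[0,0,0],0],[[0,1,121],[0,0,0],0],[[0,1,121],[0,0,0],0.3],[[0,1,121],[0,0,0],0.5],[[0,1,121],[0,0,0],0.7],[[0,1,121],[0,0,0],0.7],[[0,1,121],[0,0,0],0.7],[[0,1,121],[0,0,0],0.7]]}}

```text
clock: 8.32
tool_pos: [0.4817, 0.2569, 0.029]
orientation: [179.9, 0.1, 166.2]
force: [-0.1, 0.1, 0.3]
opening: 0.0532
gripper_force: 0.0
```

```bash
python3 - <<'E'
from plant import ctrl
from h import *
st(ctrl.get_obs())
E
```

```text
t 8.32 pos [0.4817 0.2569 0.029 ] rpy [1.7989e+02 6.0000e-02 1.6618e+02] F [-0.1  0.1  0.3] op 0.0532 gf 0.0 j [  48.6   22.3  -30.2    0.   -37.4 -152.5]
```

Still closing. I'll close fully, then lift.

{"method": "move_arm", "body": {"motion": [[[0,0,1],[0,0,0],0.7],[[0,0,1],[0,0,0],0.7],[[0,0,1],[0,0,0],0.7],[[0,0,1],[0,0,0],0.7],[[0,0,1],[0,0,0],0.7]]}}

```text
clock: 8.73
tool_pos: [0.4813, 0.2566, 0.0271]
orientation: [180.0, 0.0, 166.2]
force: [-0.6, -1.1, 3.6]
opening: 0.0358
gripper_force: 30.0
```

```bash
python3 - <<'E'
from plant import ctrl
from h import *
st(ctrl.get_obs())
E
```

```text
t 8.73 pos [0.4813 0.2566 0.0271] rpy [180.    0.  166.2] F [-0.6 -1.1  3.6] op 0.0358 gf 30.0 j [  48.7   22.4  -30.3    0.   -37.3 -152.5]
```

{"method": "move_arm", "body": {"motion": [[[0,0,-20],[0,0,0],0.7],[[0,0,-50],[0,0,0],0.7],[[0,0,-90],[0,0,0],0.7],[[0,0,-130],[0,0,0],0.7],[[0,0,-130],[0,0,0],0.7],[[0,0,-130],[0,0,0],0.7]]}}

```text
clock: 9.23
tool_pos: [0.4817, 0.2573, 0.1585]
orientation: [179.8, 0.1, 166.2]
force: [-1.2, 0.3, -7.4]
opening: 0.0355
gripper_force: 30.0
```

```bash
cat >> h.py <<'E'
BLK=np.array([.5179,-.0042]); YAW=174.5
RB=Rm((0,-30,YAW))           # bar attitude (bar axes -> world)
hd=np.array([np.cos(np.radians(YAW)),np.sin(np.radians(YAW)),0])
MID=np.array([*BLK,.069])-.0433*hd   # bar point (0,0,10mm)
def barpt(p): return MID+RB.apply(np.array(p)-[0,0,.010])
E
python3 - <<'E'
from plant import ctrl
from h import *
o=ctrl.get_obs(); st(o)
T=barpt((0,0,.027)); print(T, barpt((-.05,0,.01)))
delta(o,T+[0,0,.05],(180,-30,YAW))
E
```

```text
t 9.23 pos [0.4817 0.2573 0.1585] rpy [1.7978e+02 8.0000e-02 1.6617e+02] F [-1.2  0.3 -7.4] op 0.0355 gf 30.0 j [  48.7   12.7  -22.7   -0.   -54.4 -152.5]
[ 0.56946152 -0.00916481  0.08372243] [ 0.60410258 -0.01250036  0.044     ]
shift mm [-148.9 -237.9   24.1] turn [ 2.39 30.05 -8.08] rows>= 6.8
```

{"method": "move_arm", "body": {"motion": [[[-149,-238,9],[2.4,30,-8],0.7],[[-149,-238,9],[2.4,30,-8],0.7],[[-149,-238,9],[2.4,30,-8],0.7],[[-149,-238,9],[2.4,30,-8],0.7],[[-149,-238,9],[2.4,30,-8],0.7],[[-149,-238,9],[2.4,30,-8],0.7],[[-149,-238,9],[2.4,30,-8],0.7],[[-149,-238,9],[2.4,30,-8],0.7],[[-149,-238,9],[2.4,30,-8],0.7],[[-149,-238,9],[2.4,30,-8],0.7]]}}

```text
clock: 10.07
tool_pos: [0.5682, -0.0103, 0.1453]
orientation: [-179.7, -30.3, 174.2]
force: [-0.5, -0.3, -5.7]
opening: 0.0357
gripper_force: 30.0
```

```bash
python3 - <<'E'
from plant import ctrl
from h import *
s=snap(ctrl,'scene','s6'); w=snap(ctrl,'wrist','w6'); o=ctrl.get_obs(); st(o)
T=barpt((0,0,.027)); delta(o,T+[0,0,.02],(180,-30,YAW)); delta(o,T,(180,-30,YAW))
c=proj(s,(.56,0,.08)).astype(int)
A=cv2.resize(s['color'][c[1]-60:c[1]+45,c[0]-60:c[0]+60],(400,350),interpolation=cv2.INTER_CUBIC)
cv2.imwrite('pics/m6.png',np.hstack([A,cv2.resize(w['color'],(400,300))[:350] if 0 else cv2.copyMakeBorder(cv2.resize(w['color'],(400,300)),0,50,0,0,cv2.BORDER_CONSTANT)]))
E
```

```text
t 10.17 pos [ 0.5686 -0.0092  0.1468] rpy [-179.73  -30.15  174.34] F [ 0.4  0.2 -5.1] op 0.0356 gf 30.0 j [  12.7   33.2    5.    -8.9  -90.8 -106.1]
shift mm [-22.4   0.3  36.8] turn [-0.2  -0.15 -0.14] rows>= 1.0
shift mm [-32.4   0.4  54.1] turn [-0.2  -0.15 -0.14] rows>= 1.5
```

View pics/m6.png

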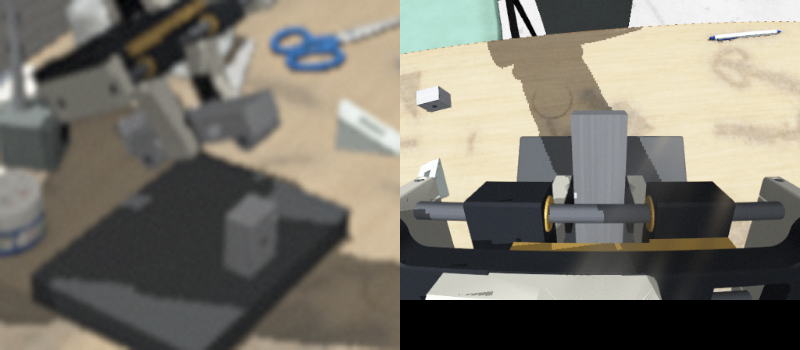

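The bar hangs tilted about 30° over the plate, plain end up towards the robot and above the block. I'll lower it.

{"method": "move_arm", "body": {"motion": [[[-11,0,18],[0,0,0],0.7],[[-22,0,37],[0,0,0],0.7],[[-25,0,41],[0,0,0],0.7],[[-28,0,46],[0,0,0],0.7],[[-29,0,48.5],[0,0,0],0.7],[[-29.5,0,49],[0,0,0],0.7],[[-29.5,0,49],[0,0,0],0.7]]}}

```text
clock: 10.75
tool_pos: [0.5705, -0.0103, 0.0915]
orientation: [-179.7, -30.0, 174.3]
force: [0.1, 0.1, -6.1]
opening: 0.0359
gripper_force: 30.0
```

```bash
python3 - <<'E'
from plant import ctrl
from h import *
o=ctrl.get_obs(); st(o)
T=barpt((0,0,.027)); delta(o,T,(180,-30,YAW)); print(T)
E
```

```text
t 10.75 pos [ 0.5705 -0.0103  0.0915] rpy [-179.73  -30.    174.34] F [ 0.1  0.1 -6.1] op 0.0359 gf 30.0 j [  12.6   36.3    2.6   -8.8  -85.2 -105.2]
shift mm [-2.9  1.   7.3] turn [-0.19 -0.   -0.14] rows>= 0.2
[ 0.56946152 -0.00916481  0.08372243]
```

{"method": "move_arm", "body": {"motion": [[[-1,0.5,2],[0,0,0],0.7],[[-1.5,0.5,3.5],[0,0,0],0.7],[[-2,0.5,4.5],[0,0,0],0.7],[[-2.5,0.5,5.2],[0,0,0],0.7],[[-2.5,0.5,5.2],[0,0,0],0.7]]}}

```text
clock: 11.17
tool_pos: [0.5696, -0.01, 0.0849]
orientation: [-179.7, -30.1, 174.3]
force: [-0.6, -0.0, -5.8]
opening: 0.0355
gripper_force: 30.0
```

```bash
python3 - <<'E'
from plant import ctrl
from h import *
o=ctrl.get_obs(); st(o); print(o['moment'])
T=barpt((0,0,.027)); delta(o,T,(180,-30,YAW))
E
```

```text
t 11.17 pos [ 0.5696 -0.01    0.0849] rpy [-179.72  -30.08  174.3 ] F [-0.6 -0.  -5.8] op 0.0355 gf 30.0 j [  12.6   36.6    2.3   -8.9  -84.6 -105.2]
[-0.27666957 -2.71416457 -0.00814125]
shift mm [-0.4  0.8  1.1] turn [-0.18 -0.08 -0.18] rows>= 0.0
```

{"method": "move_arm", "body": {"motion": [[[-0.3,0,0.5],[0,0,0],0.7],[[-0.5,0,1],[0,0,0],0.7],[[-0.5,0,1],[0,0,0],0.7]]}}

```text
clock: 11.42
tool_pos: [0.5697, -0.0101, 0.0841]
orientation: [-179.7, -30.1, 174.3]
force: [0.4, -0.2, -3.8]
opening: 0.036
gripper_force: 30.0
```

{"method": "move_arm", "body": {"motion": [[[-0.3,0,0.5],[0,0,0],0.7],[[-0.5,0,1],[0,0,0],0.7],[[-0.5,0,1],[0,0,0],0.7]]}}

```text
clock: 11.67
tool_pos: [0.5697, -0.01, 0.084]
orientation: [-179.7, -30.0, 174.3]
force: [-1.0, 0.9, 4.7]
opening: 0.0355
gripper_force: 30.0
```

```bash
python3 - <<'E'
from plant import ctrl
from h import *
o=ctrl.get_obs(); st(o); print(o['moment'])
T=barpt((0,0,.027)); delta(o,T,(180,-30,YAW))
E
```

```text
t 11.67 pos [ 0.5697 -0.01    0.084 ] rpy [-179.72  -30.04  174.33] F [-1.   0.9  4.7] op 0.0355 gf 30.0 j [  12.7   36.7    2.2   -8.8  -84.5 -105.1]
[ 0.29053387 -0.61601103 -0.20978454]
shift mm [0.2 0.9 0.4] turn [-0.2  -0.04 -0.14] rows>= 0.0
```

Contact has been made at the expected height. One small nudge, then I'll open slowly and retreat along the tool axis.

{"method": "move_arm", "body": {"motion": [[[-0.2,0,0.4],[0,0,0],0.7],[[-0.2,0,0.4],[0,0,0],0.58],[[-0.2,0,0.4],[0,0,0],0.56],[[-0.2,0,0.4],[0,0,0],0.5],[[-0.2,0,0.4],[0,0,0],0.4],[[-0.2,0,0.4],[0,0,0],0.3],[[-0.2,0,0.4],[0,0,0],0.2],[[-0.2,0,0.4],[0,0,0],0.1],[[-0.2,0,0.4],[0,0,0],0.1]]}}

```text
clock: 12.42
tool_pos: [0.5695, -0.01, 0.0822]
orientation: [-179.7, -30.1, 174.3]
force: [0.3, 0.5, -0.3]
opening: 0.0716
gripper_force: 0.0
```

```bash
python3 - <<'E'
from plant import ctrl
from h import *
o=ctrl.get_obs(); st(o); print(o['moment'])
E
```

```text
t 12.42 pos [ 0.5695 -0.01    0.0822] rpy [-179.72  -30.07  174.3 ] F [ 0.3  0.5 -0.3] op 0.0716 gf 0.0 j [  12.7   36.8    2.1   -8.9  -84.3 -105.1]
[-0.14597208 -1.66593959 -0.03270889]
```

{"method": "move_arm", "body": {"motion": [[[0,0,-15],[0,0,0],0],[[0,0,-45],[0,0,0],0],[[0,0,-80],[0,0,0],0],[[0,0,-120],[0,0,0],0],[[0,0,-120],[0,0,0],0]]}}

```text
clock: 12.83
tool_pos: [0.6344, -0.0164, 0.1926]
orientation: [-179.7, -29.4, 174.3]
force: [-0.2, 0.5, 1.0]
opening: 0.0876
gripper_force: 0.0
```

```bash
python3 - <<'E'
from plant import ctrl
from h import *
w=snap(ctrl,'wrist','w7');s=snap(ctrl,'scene','s7'); o=ctrl.get_obs(); st(o)
delta(o,(.53,-.245,.12),(180,0,-162.4))
# bar top-face outline in wrist view: expected corners and measured edges
im=w['color']; g=cv2.cvtColor(im,cv2.COLOR_BGR2GRAY)
for xb in (.062,.03,0.,-.03,-.062):
    print(xb,[np.round(proj(w,barpt((xb,y,.032))),1).tolist() for y in (-.018,.018)])
for v in (120,140,160,180,200): print(v,g[v,215:300:2].tolist())
print('block top proj',[np.round(proj(w,(*(BLK+np.array([a,b])),.084)),1).tolist() for a in (-.012,.012) for b in (-.018,.018)])
E
```

```text
t 12.93 pos [ 0.6306 -0.0154  0.1874] rpy [-179.79  -29.88  174.32] F [-0.1  1.2 -1.3] op 0.088 gf 0.0 j [  11.3   36.7   17.    -8.3  -99.  -106.1]
shift mm [  33.5 -238.1   97.9] turn [  5.86 -29.51 -22.69] rows>= 6.2
0.062 [[275.4, 123.2], [236.7, 123.3]]
0.03 [[274.7, 157.1], [237.4, 157.1]]
0.0 [[274.1, 186.7], [238.1, 186.8]]
-0.03 [[273.6, 214.4], [238.7, 214.4]]
-0.062 [[273.0, 241.9], [239.4, 241.9]]
120 [133, 138, 136, 136, 136, 132, 134, 132, 133, 134, 131, 131, 130, 128, 127, 128, 124, 118, 110, 109, 106, 107, 128, 186, 184, 187, 183, 193, 185, 191, 184, 181, 192, 192, 196, 189, 189, 188, 197, 195, 195, 191, 194]
140 [65, 61, 64, 64, 63, 65, 67, 65, 61, 67, 59, 137, 141, 138, 148, 144, 140, 141, 148, 139, 147, 145, 142, 146, 149, 142, 143, 147, 141, 143, 67, 61, 65, 67, 114, 118, 119, 114, 118, 119, 117, 118, 116]
160 [64, 63, 64, 62, 60, 63, 66, 63, 64, 67, 65, 131, 140, 139, 146, 137, 140, 138, 141, 139, 144, 146, 139, 148, 144, 139, 146, 144, 143, 142, 70, 64, 70, 65, 64, 66, 64, 63, 64, 117, 114, 117, 120]
180 [67, 62, 62, 63, 64, 62, 66, 65, 63, 64, 65, 113, 139, 136, 144, 138, 140, 139, 140, 139, 138, 144, 141, 142, 145, 139, 143, 142, 140, 122, 67, 69, 66, 62, 65, 65, 66, 65, 62, 66, 66, 63, 65]
200 [64, 67, 64, 64, 65, 61, 64, 67, 65, 66, 61, 98, 139, 135, 143, 138, 138, 140, 140, 137, 138, 144, 141, 145, 141, 138, 138, 139, 134, 94, 64, 64, 67, 65, 64, 65, 65, 66, 65, 68, 66, 68, 66]
block top proj [[238.0, 128.4], [271.7, 125.3], [240.0, 149.6], [274.2, 146.4]]
```

{"method": "move_arm", "body": {"motion": [[[20,-238,60],[5.9,-29.5,-22.7],0],[[20,-238,60],[5.9,-29.5,-22.7],0],[[20,-238,60],[5.9,-29.5,-22.7],0],[[20,-238,60],[5.9,-29.5,-22.7],0],[[33,-238,98],[5.9,-29.5,-22.7],0],[[33,-238,98],[5.9,-29.5,-22.7],0],[[33,-238,98],[5.9,-29.5,-22.7],0],[[33,-238,98],[5.9,-29.5,-22.7],0],[[33,-238,98],[5.9,-29.5,-22.7],0]]}}

```text
clock: 13.68
tool_pos: [0.5274, -0.2456, 0.1182]
orientation: [180.0, -0.3, -162.5]
force: [1.0, 1.3, 0.5]
opening: 0.0874
gripper_force: 0.0
```

```bash
python3 - <<'E'
from plant import ctrl
from h import *
w7=load('w7'); g=cv2.cvtColor(w7['color'],cv2.COLOR_BGR2GRAY)
print('axis col256 v105-130',g[105:130,256].tolist(),'v230-260',g[230:262,256].tolist())
w=snap(ctrl,'wrist','w8'); o=ctrl.get_obs(); st(o)
# wedge centre & axes from w1
C=np.array([.5236,-.2489]); a=np.radians(-162.4); X=np.array([np.cos(a),np.sin(a)]); Y=np.array([-X[1],X[0]])
for xb,z in ((.03,.004),(-.03,.0386)): print(xb,[np.round(proj(w,(*(C+xb*X+y*Y),z)),1).tolist() for y in (-.015,.015)])
g=cv2.cvtColor(w['color'],cv2.COLOR_BGR2GRAY)
lo=np.array(proj(w,(*(C+.03*X),.004)));hi=np.array(proj(w,(*(C-.03*X),.0386)))
for f in (.1,.9): 
    p=lo+f*(hi-lo); v=int(round(p[1])); u=int(p[0]); print('row',v,'u0',u-40,g[v,u-40:u+40].tolist())
u=int(round(proj(w,(*(C+.011*Y),.02))[0])); v=int(lo[1]); print('col',u,'v0',v-20,g[v-20:v+10,u].tolist(),'v0',int(hi[1])-15,g[int(hi[1])-15:int(hi[1])+15,u].tolist())
E
```

```text
axis col256 v105-130 [193, 200, 203, 199, 197, 194, 185, 187, 147, 113, 115, 105, 104, 106, 111, 111, 109, 122, 139, 147, 146, 146, 144, 142, 143] v230-260 [141, 139, 142, 141, 139, 141, 140, 142, 141, 141, 140, 139, 127, 114, 118, 115, 123, 157, 141, 139, 141, 118, 62, 62, 62, 67, 64, 66, 64, 67, 59, 56]
t 13.73 pos [ 0.5288 -0.2451  0.1186] rpy [ 179.99   -0.25 -162.41] F [0.8 0.6 1.2] op 0.0875 gf 0.0 j [ -5.6  18.5 -20.5   0.1 -51.2 -66.9]
0.03 [[268.2, 156.9], [236.3, 157.0]]
-0.03 [[269.3, 231.2], [235.4, 231.3]]
row 164 u0 212 [143, 145, 144, 142, 148, 143, 147, 144, 142, 147, 146, 142, 144, 145, 143, 142, 143, 143, 143, 140, 141, 139, 137, 151, 199, 213, 212, 213, 214, 211, 211, 211, 213, 213, 214, 212, 211, 211, 212, 211, 212, 209, 209, 211, 210, 209, 210, 211, 211, 214, 215, 214, 210, 213, 208, 177, 144, 146, 144, 142, 139, 139, 136, 134, 138, 137, 133, 137, 136, 132, 137, 137, 138, 136, 134, 134, 136, 135, 133, 132]
row 224 u0 212 [230, 232, 231, 233, 232, 234, 234, 236, 234, 235, 235, 234, 233, 233, 230, 232, 230, 233, 231, 231, 228, 228, 220, 210, 214, 215, 217, 214, 217, 215, 217, 216, 217, 217, 216, 217, 216, 215, 216, 217, 220, 216, 216, 218, 217, 217, 217, 215, 214, 217, 217, 216, 217, 215, 217, 215, 189, 145, 140, 135, 134, 133, 135, 137, 136, 136, 135, 137, 140, 137, 136, 137, 137, 137, 134, 134, 132, 136, 134, 139]
col 240 v0 136 [139, 138, 140, 138, 140, 139, 140, 142, 140, 144, 142, 145, 142, 143, 143, 144, 145, 147, 148, 143, 133, 201, 212, 215, 210, 214, 210, 211, 214, 213] v0 216 [217, 214, 216, 216, 212, 214, 215, 217, 217, 217, 214, 217, 217, 216, 206, 222, 232, 232, 231, 230, 228, 228, 231, 232, 233, 235, 234, 233, 233, 230]
```

The bar is in place: its plain edge is 1 px from prediction and the stop face matches. The wedge is also where predicted to within 1 mm, so I'll grasp it near the thick end.

```bash
python3 - <<'E'
from plant import ctrl
from h import *
o=ctrl.get_obs(); delta(o,(.536,-.245,.023),(180,0,-162.4))
E
```

```text
shift mm [-7.3 -2.1 95.5] turn [ 0.01 -0.25 -0.01] rows>= 2.3
```

{"method": "move_arm", "body": {"motion": [[[-7,-2,40],[0,0,0],0.3],[[-7,-2,80],[0,0,0],0.3],[[-7,-2,92],[0,0,0],0.3],[[-7,-2,94],[0,0,0],0.3],[[-7,-2,94],[0,0,0],0.3],[[-7,-2,94],[0,0,0],0.3]]}}

```text
clock: 14.23
tool_pos: [0.5376, -0.2445, 0.0258]
orientation: [-179.9, -0.1, -162.3]
force: [0.9, -0.0, 0.1]
opening: 0.0619
gripper_force: 0.0
```

```bash
python3 - <<'E'
from plant import ctrl
from h import *
o=ctrl.get_obs(); st(o); delta(o,(.536,-.245,.023),(180,0,-162.4))
E
```

```text
t 14.23 pos [ 0.5376 -0.2445  0.0258] rpy [-1.7994e+02 -1.4000e-01 -1.6228e+02] F [ 0.9 -0.   0.1] op 0.0619 gf 0.0 j [ -5.4  25.8 -24.4   0.2 -39.9 -67. ]
shift mm [1.6 0.  2.8] turn [-0.06 -0.14  0.12] rows>= 0.1
```

{"method": "move_arm", "body": {"motion": [[[1,0,2],[0,0,0],0.4],[[1,0,2],[0,0,0],0.6],[[1,0,2],[0,0,0],0.75],[[1,0,2],[0,0,0],0.75],[[1,0,2],[0,0,0],0.75],[[1,0,2],[0,0,0],0.75],[[1,0,2],[0,0,0],0.75]]}}

```text
clock: 14.82
tool_pos: [0.5353, -0.2453, 0.0233]
orientation: [-180.0, -0.2, -162.4]
force: [-0.9, 1.2, 4.0]
opening: 0.03
gripper_force: 29.9
```

```bash
python3 - <<'E'
from plant import ctrl
from h import *
o=ctrl.get_obs(); st(o)
E
```

```text
t 14.82 pos [ 0.5353 -0.2453  0.0233] rpy [-179.97   -0.18 -162.36] F [-0.9  1.2  4. ] op 0.03 gf 29.9 j [ -5.6  25.9 -24.7   0.1 -39.6 -66.9]
```

{"method": "move_arm", "body": {"motion": [[[0,0,-15],[0,0,0],0.75],[[0,0,-45],[0,0,0],0.75],[[0,0,-85],[0,0,0],0.75],[[0,0,-125],[0,0,0],0.75],[[0,0,-150],[0,0,0],0.75],[[0,0,-150],[0,0,0],0.75]]}}

```text
clock: 15.32
tool_pos: [0.5386, -0.246, 0.1795]
orientation: [-179.7, 0.3, -162.3]
force: [0.2, 0.4, -0.7]
opening: 0.03
gripper_force: 29.9
```

```bash
python3 - <<'E'
from plant import ctrl
from h import *
o=ctrl.get_obs(); st(o)
print(barpt((-.0445,0,.0553)))
delta(o,barpt((-.0375,0,.115)),(180,-30,174.4))
E
```

```text
t 15.32 pos [ 0.5386 -0.246   0.1795] rpy [-179.69    0.28 -162.31] F [ 0.2  0.4 -0.7] op 0.03 gf 29.9 j [ -5.5  15.5 -15.8   0.2 -58.4 -66.9]
[ 0.62190709 -0.01421474  0.08598095]
shift mm [-171.5  186.3   38.1] turn [-6.34 29.92 22.69] rows>= 6.1
```

{"method": "move_arm", "body": {"motion": [[[-171,186,0],[-6.3,29.9,22.7],0.75],[[-171,186,0],[-6.3,29.9,22.7],0.75],[[-171,186,0],[-6.3,29.9,22.7],0.75],[[-171,186,0],[-6.3,29.9,22.7],0.75],[[-171,186,0],[-6.3,29.9,22.7],0.75],[[-171,186,38],[-6.3,29.9,22.7],0.75],[[-171,186,38],[-6.3,29.9,22.7],0.75],[[-171,186,38],[-6.3,29.9,22.7],0.75],[[-171,186,38],[-6.3,29.9,22.7],0.75],[[-171,186,38],[-6.3,29.9,22.7],0.75]]}}

```text
clock: 16.15
tool_pos: [0.6419, -0.0169, 0.1348]
orientation: [180.0, -30.5, 174.4]
force: [0.7, -0.8, -0.3]
opening: 0.0296
gripper_force: 29.9
```

```bash
python3 - <<'E'
from plant import ctrl
from h import *
o=ctrl.get_obs(); st(o)
delta(o,barpt((-.0375,0,.0633)),(180,-30,174.4))
w=snap(ctrl,'wrist','w9'); g=cv2.cvtColor(w['color'],cv2.COLOR_BGR2GRAY)
for xb in (.062,.03): print(np.round([proj(w,barpt((xb,y,.032))) for y in (-.018,.018)],1).tolist())
v=int(proj(w,barpt((.045,0,.032)))[1]); print(v,g[v,210:300].tolist())
u=256; p=int(proj(w,barpt((.062,0,.032)))[1]); print(p,g[p-12:p+12,256].tolist())
E
```

```text
t 16.15 pos [ 0.6419 -0.0169  0.1348] rpy [179.97 -30.5  174.36] F [ 0.7 -0.8 -0.3] op 0.0296 gf 29.9 j [  10.9   40.3   16.4   -8.4  -95.5 -105.1]
shift mm [-0.3  0.7 44.4] turn [ 0.05 -0.5  -0.03] rows>= 1.1
[[279.6, 81.5], [231.1, 81.6]]
[[278.7, 125.3], [232.1, 125.4]]
105 [124, 125, 120, 119, 117, 119, 117, 118, 116, 117, 118, 115, 117, 116, 117, 117, 119, 117, 117, 118, 129, 156, 162, 164, 163, 165, 162, 164, 169, 171, 166, 162, 168, 164, 163, 160, 161, 167, 169, 168, 163, 166, 164, 165, 162, 167, 166, 169, 168, 164, 165, 169, 167, 170, 168, 165, 165, 165, 170, 169, 172, 169, 165, 163, 165, 162, 160, 165, 158, 156, 159, 162, 176, 177, 175, 174, 178, 176, 179, 176, 179, 181, 182, 183, 183, 185, 180, 183, 183, 183]
81 [226, 223, 216, 215, 217, 215, 215, 216, 217, 213, 212, 197, 169, 167, 165, 167, 166, 167, 163, 164, 165, 166, 165, 168]
```

{"method": "move_arm", "body": {"motion": [[[0,0.5,20],[0,0,0],0.75],[[0,0.5,40],[0,0,0],0.75],[[0,0.5,46],[0,0,0],0.75],[[0,0.5,48],[0,0,0],0.75],[[0,0.5,49],[0,0,0],0.75],[[0,0.5,49],[0,0,0],0.75]]}}

```text
clock: 16.7
tool_pos: [0.6181, -0.0135, 0.0934]
orientation: [179.9, -30.4, 174.4]
force: [0.0, 0.6, -0.7]
opening: 0.0297
gripper_force: 29.9
```

```bash
python3 - <<'E'
from plant import ctrl
from h import *
o=ctrl.get_obs(); st(o)
delta(o,barpt((-.0375,0,.0553)),(180,-30,174.4))
print('F in bar axes',np.round(RB.inv().apply(o['force']),1))
E
```

```text
t 16.7 pos [ 0.6181 -0.0135  0.0934] rpy [179.93 -30.42 174.37] F [ 0.   0.6 -0.7] op 0.0297 gf 29.9 j [  11.4   40.2   10.5   -8.6  -89.5 -104.8]
shift mm [-0.1 -0.3  4.5] turn [ 0.09 -0.42 -0.03] rows>= 0.1
F in bar axes [-0.3 -0.6 -0.6]
```

{"method": "move_arm", "body": {"motion": [[[0,0,1],[0,-0.4,0],0.75],[[0,0,2],[0,-0.4,0],0.75],[[0,0,3],[0,-0.4,0],0.75],[[0,0,3.5],[0,-0.4,0],0.75],[[0,0,3.5],[0,-0.4,0],0.75]]}}

```text
clock: 17.12
tool_pos: [0.616, -0.0129, 0.0896]
orientation: [180.0, -30.1, 174.4]
force: [1.6, -0.6, 3.3]
opening: 0.0299
gripper_force: 29.9
```

{"method": "move_arm", "body": {"motion": [[[0,0,0.5],[0,0,0],0.75],[[0,0,1],[0,0,0],0.75],[[0,0,1],[0,0,0],0.75]]}}

```text
clock: 17.37
tool_pos: [0.6161, -0.0129, 0.0896]
orientation: [180.0, -30.0, 174.4]
force: [2.6, -0.6, 8.1]
opening: 0.0301
gripper_force: 29.9
```

```bash
python3 - <<'E'
from plant import ctrl
from h import *
o=ctrl.get_obs(); st(o)
delta(o,barpt((-.0445,0,.0553)),(180,-30,174.4))
print('F in bar axes',np.round(RB.inv().apply(o['force']),1))
E
```

```text
t 17.37 pos [ 0.6161 -0.0129  0.0896] rpy [179.95 -30.01 174.41] F [ 2.6 -0.6  8.1] op 0.0301 gf 29.9 j [  11.6   40.     9.6   -8.5  -88.5 -104.8]
shift mm [-7.  -0.7  0.2] turn [ 0.04 -0.01  0.01] rows>= 0.2
F in bar axes [1.7 0.3 8.3]
```

{"method": "move_arm", "body": {"motion": [[[0,0,-0.8],[0,0,0],0.75],[[-2,-0.3,-0.8],[0,0,0],0.75],[[-4,-0.5,-0.8],[0,0,0],0.75],[[-5,-0.5,-0.8],[0,0,0],0.75],[[-5,-0.5,-0.8],[0,0,0],0.75]]}}

```text
clock: 17.78
tool_pos: [0.6197, -0.014, 0.0875]
orientation: [180.0, -30.2, 174.4]
force: [-0.0, -0.2, 9.4]
opening: 0.0297
gripper_force: 29.9
```

```bash
python3 - <<'E'
from plant import ctrl
from h import *
o=ctrl.get_obs(); st(o)
delta(o,barpt((-.0445,0,.0553)),(180,-30,174.4))
print('F in bar axes',np.round(RB.inv().apply(o['force']),1))
E
```

```text
t 17.78 pos [ 0.6197 -0.014   0.0875] rpy [179.97 -30.17 174.39] F [-0.  -0.2  9.4] op 0.0297 gf 29.9 j [  11.4   40.5   10.3   -8.5  -88.8 -104.7]
shift mm [-2.7  0.   0.1] turn [ 0.03 -0.17 -0.01] rows>= 0.1
F in bar axes [4.7 0.2 8.2]
```

{"method": "move_arm", "body": {"motion": [[[0,0,-0.7],[0,0,0],0.75],[[0,0,-0.7],[0,0,0],0.75],[[-0.5,0,-0.7],[0,0,0],0.75],[[-1,0,-0.7],[0,0,0],0.75],[[-1,0,-0.7],[0,0,0],0.75]]}}

```text
clock: 18.2
tool_pos: [0.6208, -0.014, 0.0869]
orientation: [180.0, -30.2, 174.4]
force: [-0.6, -0.0, 6.6]
opening: 0.0297
gripper_force: 29.9
```

```bash
python3 - <<'E'
from plant import ctrl
from h import *
o=ctrl.get_obs(); st(o)
delta(o,barpt((-.0445,0,.0553)),(180,-30,174.4))
print('F in bar axes',np.round(RB.inv().apply(o['force']),1))
E
```

```text
t 18.2 pos [ 0.6208 -0.014   0.0869] rpy [179.96 -30.17 174.38] F [-0.6 -0.   6.6] op 0.0297 gf 29.9 j [  11.4   40.7   10.4   -8.5  -88.8 -104.7]
shift mm [-1.4 -0.1  0.2] turn [ 0.05 -0.17 -0.02] rows>= 0.0
F in bar axes [3.8 0.1 5.4]
```

{"method": "move_arm", "body": {"motion": [[[-0.5,0,-0.6],[0,-0.15,0],0.75],[[-1,0,-0.6],[0,-0.15,0],0.75],[[-1.5,0,-0.6],[0,-0.15,0],0.75],[[-1.5,0,-0.6],[0,-0.15,0],0.75]]}}

```text
clock: 18.53
tool_pos: [0.6223, -0.0141, 0.0861]
orientation: [180.0, -30.0, 174.4]
force: [-0.0, -0.4, 3.0]
opening: 0.0299
gripper_force: 29.9
```

```bash
python3 - <<'E'
from plant import ctrl
from h import *
o=ctrl.get_obs(); st(o)
delta(o,barpt((-.0445,0,.0553)),(180,-30,174.4))
print('F in bar axes',np.round(RB.inv().apply(o['force']),1))
E
```

```text
t 18.53 pos [ 0.6223 -0.0141  0.0861] rpy [179.95 -30.03 174.37] F [-0.  -0.4  3. ] op 0.0299 gf 29.9 j [  11.4   40.7   10.5   -8.5  -88.7 -104.7]
shift mm [ 0.3 -0.2  0.3] turn [ 0.06 -0.03 -0.02] rows>= 0.0
F in bar axes [1.5 0.4 2.6]
```

{"method": "move_arm", "body": {"motion": [[[-0.5,0,0],[0,0,0],0.75],[[-1,0,0],[0,0,0],0.75],[[-1,0,0],[0,0,0],0.75]]}}

```text
clock: 18.78
tool_pos: [0.6224, -0.0141, 0.0859]
orientation: [180.0, -30.1, 174.4]
force: [-3.3, 0.8, 6.1]
opening: 0.0296
gripper_force: 29.9
```

```bash
python3 - <<'E'
from plant import ctrl
from h import *
o=ctrl.get_obs(); st(o)
delta(o,barpt((-.0445,0,.0553)),(180,-30,174.4))
print('F in bar axes',np.round(RB.inv().apply(o['force']),1))
w=snap(ctrl,'wrist','w10'); s=snap(ctrl,'scene','s10'); g=cv2.cvtColor(w['color'],cv2.COLOR_BGR2GRAY)
p=int(proj(w,barpt((.062,0,.032)))[1]); print('plain end pred',p,g[max(p-12,0):p+12,256].tolist())
for x in (-.068,-.062): print(np.round(proj(w,barpt((x,0,.042))),1))
A=cv2.resize(w['color'],(400,300)); c=proj(s,(.58,0,.08)).astype(int)
B=cv2.resize(s['color'][c[1]-45:c[1]+45,c[0]-60:c[0]+60],(400,300),interpolation=cv2.INTER_CUBIC)
cv2.imwrite('pics/m10.png',np.hstack([A,B]))
E
```

```text
t 18.78 pos [ 0.6224 -0.0141  0.0859] rpy [179.96 -30.12 174.38] F [-3.3  0.8  6.1] op 0.0296 gf 29.9 j [  11.4   40.8   10.6   -8.5  -88.8 -104.6]
shift mm [ 0.5 -0.1  0.2] turn [ 0.05 -0.12 -0.02] rows>= 0.0
F in bar axes [ 6.  -0.5  3.6]
plain end pred 59 [237, 236, 234, 233, 230, 231, 231, 228, 227, 227, 213, 175, 177, 174, 176, 173, 177, 175, 176, 175, 175, 176, 175, 177]
[254.7 273.8]
[254.7 265.9]
```

The force along the bar has risen and motion has stopped, so the wedge touches the stop, and the bar has not shifted. I'll release and retreat.

{"method": "move_arm", "body": {"motion": [[[0.3,0,-0.2],[0,0,0],0.75],[[0.3,0,-0.2],[0,0,0],0.65],[[0.3,0,-0.2],[0,0,0],0.6],[[0.3,0,-0.2],[0,0,0],0.5],[[0.3,0,-0.2],[0,0,0],0.4],[[0.3,0,-0.2],[0,0,0],0.3],[[0.3,0,-0.2],[0,0,0],0.2],[[0.3,0,-0.2],[0,0,0],0.2]]}}

```text
clock: 19.55
tool_pos: [0.6233, -0.0141, 0.0859]
orientation: [179.9, -30.0, 174.4]
force: [0.8, 0.5, -1.2]
opening: 0.0631
gripper_force: 0.0
```

{"method": "move_arm", "body": {"motion": [[[0,0,-10],[0,0,0],0.2],[[0,0,-25],[0,0,0],0.2],[[0,0,-50],[0,0,0],0.2],[[0,0,-80],[0,0,0],0],[[0,0,-110],[0,0,0],0],[[0,0,-130],[0,0,0],0],[[0,0,-130],[0,0,0],0],[[0,0,-130],[0,0,0],0]]}}

```text
clock: 20.22
tool_pos: [0.6889, -0.0208, 0.2]
orientation: [179.9, -29.8, 174.4]
force: [-1.1, 0.2, -0.5]
opening: 0.0871
gripper_force: 0.0
```

```bash
python3 - <<'E'
from plant import ctrl
from h import *
o=ctrl.get_obs(); st(o)
w=snap(ctrl,'wrist','w11'); s=snap(ctrl,'scene','s11')
pr=lambda *p: np.round(proj(w,barpt(p)),1).tolist()
print('bar plain',pr(.062,.018,.032),pr(.062,-.018,.032),'stop in',pr(-.062,.018,.042),pr(-.062,-.018,.042))
print('wedge thin',pr(-.002,.015,.036),pr(-.002,-.015,.036),'thick',pr(-.062,.015,.0706),pr(-.062,-.015,.0706))
A=cv2.resize(w['color'][80:300,150:370],(400,400),interpolation=cv2.INTER_CUBIC); c=proj(s,(.58,0,.08)).astype(int)
B=cv2.resize(s['color'][c[1]-50:c[1]+50,c[0]-50:c[0]+50],(400,400),interpolation=cv2.INTER_CUBIC)
cv2.imwrite('pics/m11.png',np.hstack([A,B]))
E
```

```text
t 20.22 pos [ 0.6889 -0.0208  0.2   ] rpy [179.9  -29.82 174.38] F [-1.1  0.2 -0.5] op 0.0871 gf 0.0 j [  10.1   41.9   28.4   -8.1 -105.2 -105.8]
bar plain [236.3, 77.6] [271.9, 77.6] stop in [238.1, 196.9] [270.7, 196.8]
wedge thin [240.1, 141.5] [268.4, 141.4] thick [239.5, 206.4] [269.4, 206.3]
```

View pics/m11.png

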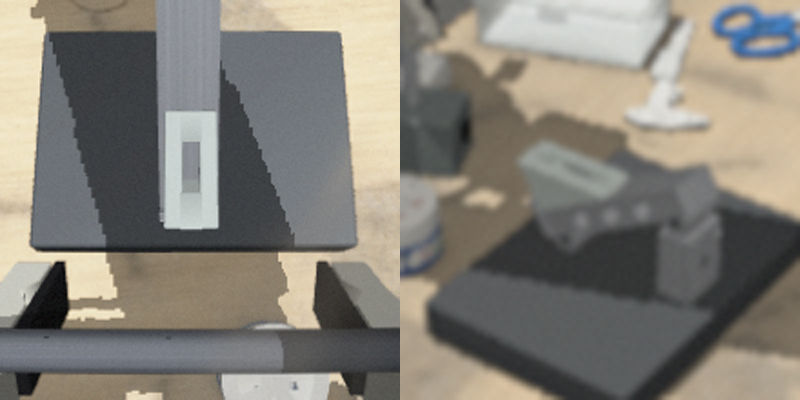

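The last picture shows the block upright, with the plain-end roller on top of it and the stop-end roller on the plate. The wedge lies on the slope against the stop: its thin edge is at row 141 (predicted 141.4), its thick edge at row 206 (predicted 206.3). It sits about 1 mm off the bar's centre line. The gripper is clear, so I'm handing it in.

```bash
python3 -c "
from plant import ctrl
print(ctrl.close_job())"
```

```text
the job is handed in; nothing more can be done
None
```

The job is handed in at about 20 s: the tall block is on the plate, the sine bar sits on it at 30°, and the wedge lies on the slope against the end stop, about 1 mm off the bar's centre line.

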